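# Work the two springs of an engraving tilt plate to their marks

## Robot

A 6-joint arm with a two-finger parallel gripper is mounted at the origin on the work surface. World frame = base frame: x ahead of the robot, y to its left, z up, the work surface at z = 0. Lengths are in m, angles in degrees, forces in N, time in s.
With the tool pointing down it reaches from about 0.35 to 1 m from the base axis. Payload 7.1 kg.
Tool frame: the origin (TCP) lies midway between the tips of the shut fingers; the grasp point (between the pads) lies 19 mm behind it; z points along the fingers, y is the direction in which the jaws open and shut (so a half turn about z gives the same grasp; the last joint's range is limited). The gripper opens to 85 mm and grips with 20 to 120 N. Pads are 22 mm wide; open, the fingers measure 114 mm over their backs; the gripper's body (76 mm by 85 mm) begins 54 mm behind the grasp point. The pads swing forward as they close: fully open they stand 13 mm farther back than shut.
Start: joints at [-66.921, 24.242, 93.386, -0, 62.372, -1.089], TCP at [0.256, -0.57, 0.231] pointing down, gripper open.
Joint ranges: [-172.04, 172.04], [-51.8, 120.97], [4.93, 147.93], [-75.15, 255.16], [6.16, 154.13], [-145.62, 145.62]. Speed limits (degrees/s): [136.94, 136.94, 172.46, 180, 180, 180].

## Interface

Orientations are given as a 3x3 rotation matrix whose columns are the frame's x, y, z axes.
In Python, from bench import env gives the robot as it stands.
- The arm moves only by the shell command python3 -m creep 'ROWS'. ROWS is JSON, one flat list of numbers, 5 for each row, row after row: the finger opening in m, from 0 to 0.0854, then the shift along the world's x, y, z in m, then the turn about the world's z in rad. In form: [claw, dx, dy, dz, twist, claw, dx, dy, dz, twist, ...]. A call has 1 to 20 rows; each row shifts and turns the commanded pose from where the row before left it; what a row does not reach is not made up. A row lasts 1/12 s, in which the tool goes at most 41.7 mm and 7.16 degrees, less where a joint would pass 70% of its speed; a pose out of reach is approached as far as the arm can. A call with a gripper value outside its range is refused whole. The fingers move at their own pace and stop on an object; the grip force is fixed at half the most. Time passes only in rows, so rows that do not move let the fingers close. It gives the time, the measured TCP pose, the force and the opening at its end, in the units of the state.
- env.observe(): the state, without advancing time (a new reading comes with each control period).
- env.camera(name): name is "scene" or "top" or "wrist"; returns a dict with "img" (384x512x3 uint8, red, green, blue), "range_z" (384x512 float32, m along the optical axis (not along the pixel's ray), 0 where there is no reading), "K" (3x3 intrinsics, pixels), "camera_from_world" (4x4, takes a point from world to camera coordinates); the wrist camera has in their place "tool_from_camera" (4x4, takes a point from camera to tool coordinates, whose origin is the TCP and whose axes are the flange's). Camera axes: x right, y down, z forward; pixel columns grow to the right and rows downward; lengths in m; the calibration is good to about 2 mm. A picture is of the moment at which its call begins: read the wrist's pose just before it.
- env.close_job(): hands the job in, once; it reports no verdict.
The state is a dict: "t": time; "joint_positions": joint angles; "qd": joint speeds; "joint_efforts": joint torques, N m; "tool_pos": TCP position; "eef_rot": TCP orientation; "contact_force": force on the tool from outside, world axes, zero at the start; "ft_torque": the same for the moment, N m; "grip_width": opening from 0.0 (shut) to 1.0 (fully open).
Only numpy, scipy, OpenCV 4.12 (cv2) and the standard library are available. Lean on these libraries where they do the work, as an engineer would, in place of code of your own. Each camera call takes 0.05 s, during which the arm holds its last target. There are 200 camera calls.

## Task

Check the springs of the tilting engraving plate: with a fingertip, press the round rubber pad down until that corner's pointer is level with the brass mark on its scale, hold it there for a second, then let it spring back fully. Then do the same with the square pad and its own pointer and mark. Do not push a pointer well past its mark, press only one pad at a time, and neither pick up nor disturb the wooden blank on the plate, the marks or anything else on the table.

Things in the scene. Friction and masses are not known exactly. Their poses are not given: they have to be found in the camera images.
- tilt_base: steel foot of the spring tilt plate, fixed to the table, 180 x 180 x 12 mm; origin centre of its underside. It carries an aluminium plate 150 x 150 x 10 mm whose top lies 70 mm above the table at rest. In the foot's axes (x, y; z up) the plate's pivot is at (+55, +55) mm, the round pad at (-55, +55), the square pad at (+55, -55). A white upright scale blade, 88 mm tall, stands at (-174, +53) and another at (+45, -175) mm.
- round_pad: round black rubber pad, 34 mm across, 6 mm high, on one sprung corner of the plate; origin at the centre of its top face, 76 mm above the table at rest, z up
- square_pad: square black rubber pad, 32 mm wide, 6 mm high, on the diagonally opposite sprung corner; origin at the centre of its top face, 76 mm above the table at rest, z up
- tilt_round (a joint): tilt of the plate at the round-pad corner, rad: 0 at rest against its stop, grows as the pad is pressed down, up to 0.21. The pad is 110 mm from the pivot axis, so 0.1 rad is 11 mm down. The spring is preloaded: about 3 N on the pad starts it, about 9 N at the lowest mark; it returns to 0 by itself
- tilt_square (a joint): the same for the square-pad corner. Pressing one pad near its centre does not move the other pointer
- round_pointer (a point): tip of the steel pointer (6 mm wide, 5 mm thick) that sticks out 90 mm from the plate's edge next to the round pad; 220 mm from the pivot axis, so it goes down twice as far as the round pad. It is 65 mm above the table at rest
- square_pointer (a point): tip of the like pointer next to the square pad; goes down twice as far as the square pad; 65 mm above the table at rest
- round_mark (a point): the mark on the round pad's scale: the point of a small brass wedge clamped on the white blade beside the pointer's tip, at the height that the tip must reach, 16 to 32 mm below the pointer's rest height; z up. It stays where it is
- square_mark (a point): the mark on the square pad's scale, likewise a brass wedge; set apart from the other, 16 to 32 mm below the pointer's rest height; z up. It stays where it is
- blank_c (a point): centre of the loose wooden seal blank, 42 x 42 x 26 mm, that lies on the middle of the plate and rides with it; not to be touched
- ink_jar_c (a point): small lidded ink jar, 42 mm across, 50 mm tall, stands beside the tilt plate in the open corner between the two pointers; point at its centre. Leave alone
- pencil_c (a point): flat carpenter's pencil 170 x 14 x 9 mm, lies beside the tilt plate; point at its centre. Leave alone
- gift_box_c (a point): small card box 50 x 65 x 32 mm, stands behind the tilt plate; point at its centre. Leave alone
- mug_c (a point): white mug, 80 mm across, 90 mm tall, to the left; point at its centre. Leave alone
- brush_c (a point): hand brush lying to the left; point in its middle part, 10 mm above the table. Leave alone
- glue_c (a point): white glue bottle, 60 mm across, 150 mm tall, to the right; point on its axis half-way up. Leave alone
- tin_c (a point): steel tin, 70 mm across, 70 mm tall, to the right; point at its centre. Leave alone

How it is judged:
By the outcome, as a careful person would: the job done as asked, in the order asked, and still so for the second after the job is handed in, with the robot touching nothing.
It also fails if it takes over 51 s, if anything falls off the work surface, if the arm or the gripper's body presses on something with over 40 N, if the wrist force passes 120 N, or if a joint passes its speed limit or range.

## Working session

There is one attempt and no reset: what is moved stays moved. The work goes in short steps, Python scripts to look and compute and a shell command to move; the robot and the scene stay as the last step left them, time stands still between calls to the robot, and variables do not carry over. Pictures are saved under pics/ and viewed, about 8 in all and at most 12, crops included, and the job is handed in when it is done.

```bash
mkdir -p pics; cat > h.py <<'E'
import numpy as np,cv2
from bench import env
def save(n,img): cv2.imwrite('pics/'+n+'.png',cv2.cvtColor(img,cv2.COLOR_RGB2BGR))
def world(c,u,v,z=None,d=None):
    K=c['K'];T=np.linalg.inv(c['camera_from_world']);r=np.linalg.inv(K)@[u,v,1]
    o=T[:3,3];w=T[:3,:3]@r
    return o+w*((z-o[2])/w[2] if d is None else d)
E
python3 - <<'E'
from h import *
s=env.observe();print(s['t'],s['tool_pos'],s['contact_force'],s['grip_width'])
for n in('scene','top'):
    c=env.camera(n);np.savez(n,**c)
    save(n,cv2.resize(c['img'],(800,600)) )
    print(np.linalg.inv(c['camera_from_world'])[:3],c['K'][0,0])
E
```

```text
0.0 [ 0.25568007 -0.56972058  0.23053006] [0.15787105 0.41881513 0.0995898 ] 0.9986694595161281
[[-0.15616055  0.83048667 -0.53470157  1.34126495]
 [ 0.98771306  0.13462216 -0.07937121  0.07756071]
 [ 0.00606595 -0.54052637 -0.8413052   1.2979044 ]] 392.01284463009284
[[ 0.02967777 -0.99098061  0.13067771  0.37371375]
 [-0.99954402 -0.02869454  0.00940097 -0.02427716]
 [-0.00556644 -0.13089712 -0.99138033  1.43999093]] 490.4534861515133
```

View pics/scene.png

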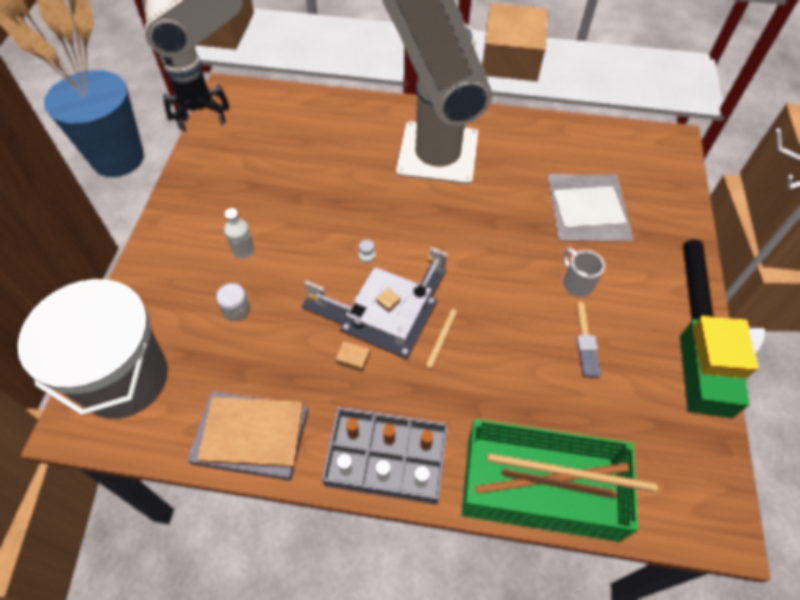

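View pics/top.png

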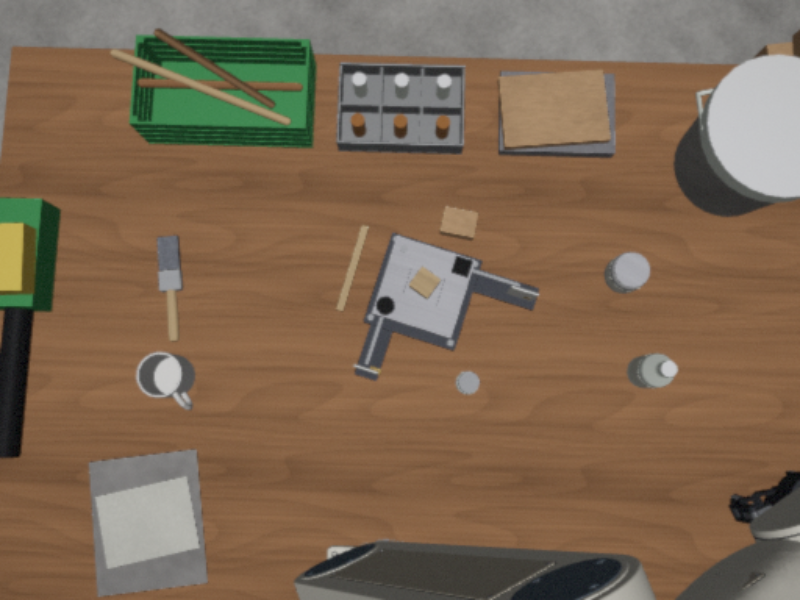

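```bash
python3 - <<'E'
from h import *
c=np.load('top.npz');img=c['img'];s=.64
for n,(u,v),z in[('round',(385,305),.076),('square',(461,266),.076)]:
    u,v=u*s,v*s
    g=img.max(2).astype(int);m=(g<45).astype(np.uint8)
    k,l,st,ce=cv2.connectedComponentsWithStats(m)
    i=min(range(1,k),key=lambda i:np.hypot(*(ce[i]-[u,v])))
    print(n,ce[i]*1/s,st[i],world(c,*ce[i],z=z),world(c,u,v,z=z),world(c,u,v,d=c['range_z'][int(v),int(u)]))
for n,u,v,z in[('rblade',368,372,.088),('sblade',522,293,.088),('jar',467,383,.05),('blank',425,282,.09),('box',459,222,.032)]: print(n,world(c,u*s,v*s,z=z))
w=env.camera('wrist');print(w['tool_from_camera'],w['K'][0])
E
```

```text
round [384.375      304.79910714] [242 191   9  10  70] [0.5395217  0.01722002 0.076     ] [0.53919147 0.01608778 0.076     ] [0.53883184 0.01600005 0.07896437]
square [461.10692771 265.81325301] [290 165  11  11  83] [ 0.61436909 -0.11889869  0.076     ] [ 0.61402185 -0.11871252  0.076     ] [ 0.61429655 -0.11882047  0.0744408 ]
rblade [0.41831274 0.0417656  0.088     ]
sblade [ 0.56630473 -0.22727555  0.088     ]
jar [ 0.40509776 -0.13545604  0.05      ]
blank [ 0.58081258 -0.05422684  0.09      ]
box [ 0.70540944 -0.11638692  0.032     ]
[[ 2.58011898e-04 -9.57548838e-01 -2.88270976e-01  7.36669292e-02]
 [ 9.99999776e-01  4.25176966e-04 -5.17276734e-04 -1.00934582e-03]
 [ 6.17883914e-04 -2.88270778e-01  9.57548733e-01 -1.42997308e-01]
 [ 0.00000000e+00  0.00000000e+00  0.00000000e+00  1.00000000e+00]] [312.19434915   0.         255.76324348]
```

```bash
python3 -c "
from h import *
print(env.observe()['eef_rot'])"
python3 -m creep '[0,0,0,0.02,0, 0,0.02,0.041,0,0, 0,0.02,0.036,0,0, 0,0.02,0.036,0,0, 0,0.02,0.036,0,0, 0,0.02,0.036,0,0, 0,0.02,0.036,0,0, 0,0.02,0.036,0,0, 0,0.02,0.036,0,0, 0,0.02,0.036,0,0, 0,0.02,0.036,0,0, 0,0.02,0.036,0,0, 0,0.02,0.036,0,0, 0,0.02,0.036,0,0, 0,0,0.036,0,0, 0,0,0.036,0,0, 0,0,0.036,0,0, 0,0,0,0,0]'
```

```text
[[ 9.12359045e-01  4.09390703e-01 -4.73891517e-04]
 [ 4.09390977e-01 -9.12358389e-01  1.09482820e-03]
 [ 1.58535846e-05 -1.19288332e-03 -9.99999288e-01]]
t: 1.65
tool_pos: [0.5137, 0.0123, 0.2511]
eef_rot: [[0.911, 0.413, -0.001], [0.413, -0.911, 0.002], [0.0, -0.002, -1.0]]
contact_force: [-0.6, 0.6, -0.4]
grip_width: -0.0
```

```bash
cat >> h.py <<'E'
def wrist(n=None):
    s=env.observe();c=dict(env.camera('wrist'))
    T=np.eye(4);T[:3,:3]=s['eef_rot'];T[:3,3]=s['tool_pos']
    c['camera_from_world']=np.linalg.inv(T@c['tool_from_camera'])
    if n: np.savez(n,**c); save(n,c['img'])
    return c
def pix(c,p):
    q=c['camera_from_world']@np.append(p,1);q=c['K']@q[:3];return q[:2]/q[2]
def tri(obs):
    A=np.zeros((3,3));b=np.zeros(3)
    for c,u,v in obs:
        o=world(c,u,v,d=0);w=world(c,u,v,d=1)-o;w/=np.linalg.norm(w);P=np.eye(3)-np.outer(w,w);A+=P;b+=P@o
    return np.linalg.solve(A,b)
E
python3 - <<'E'
from h import *
wrist('w1')
E
```

```text
(no output)
```

View pics/w1.png

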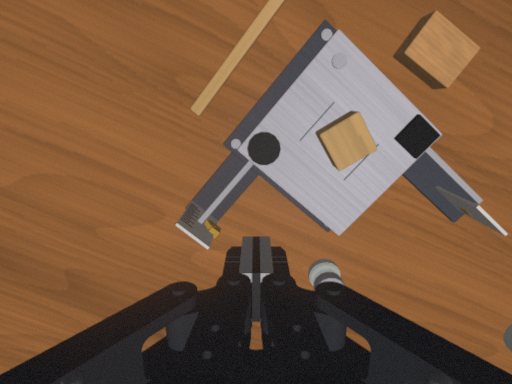

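```bash
python3 -m creep '[0,0.004,-0.01,-0.03,0, 0,0.004,-0.01,-0.03,0, 0,0,0,-0.03,0, 0,0,0,-0.02,0, 0,0,0,0,0, 0,0,0,0,0]'; python3 - <<'E'
from h import *
c=wrist('w2');p=pix(c,[.42,.045,.045]);print(p)
u,v=np.clip(p.astype(int),[100,75],[412,309])
save('w2c',cv2.resize(c['img'][v-75:v+75,u-100:u+100],(800,600),interpolation=cv2.INTER_CUBIC));print(u-100,v-75)
E
```

```text
t: 2.2
tool_pos: [0.5214, -0.0136, 0.1406]
eef_rot: [[0.913, 0.408, -0.003], [0.408, -0.913, -0.0], [-0.002, -0.001, -1.0]]
contact_force: [-0.4, -0.0, 0.0]
grip_width: 0.001
[147.28661952 272.51090228]
47 197
```

View pics/w2c.png

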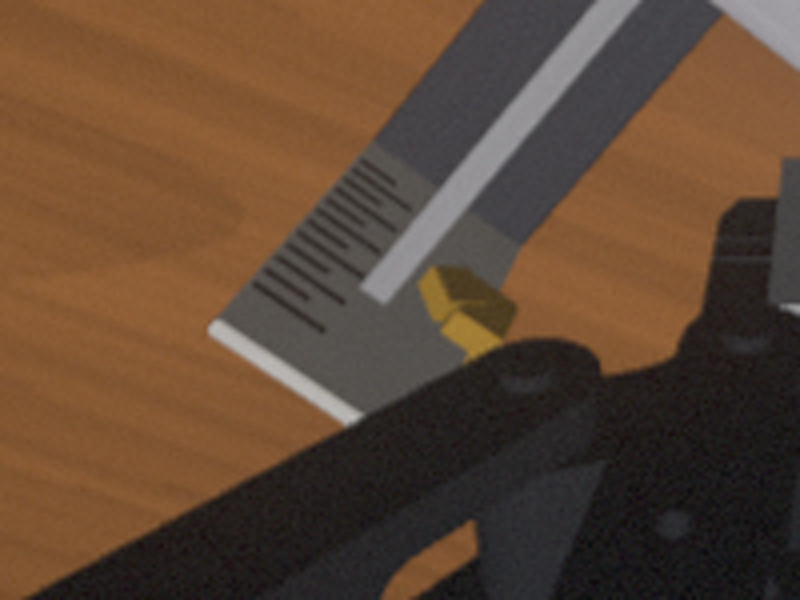

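```bash
python3 - <<'E'
from h import *
c=np.load('w2.npz');R=c['range_z']
def P(x,y,off=(0,0)):
    u,v=47+x/4,197+y/4
    return world(c,u,v,d=R[int(round(v)),int(round(u))])
for n,x,y in[('ptr tip',376,288),('ptr back',480,175),('bladetop',215,330),('bladetop2',290,374),('blade low',450,215),('blade mid',330,300),('wfront tip',441,271),('wfront mid',465,283),('wback tip',424,282),('wupper',440,305),('wtop',475,335)]:
    print(n,P(x,y).round(4))
# foot frame
ex=np.array([.9605,-.2785]);ce=np.array([.577,-.0508]);print('blade expected',ce-.174*ex+.053*np.array([.2785,.9605]))
E
```

```text
ptr tip [0.4376 0.0477 0.0685]
ptr back [0.4679 0.0374 0.0674]
bladetop [0.4307 0.0688 0.0871]
bladetop2 [0.4278 0.0538 0.0875]
blade low [0.458  0.0398 0.0679]
blade mid [0.4304 0.0553 0.0672]
wfront tip [0.4327 0.0393 0.0481]
wfront mid [0.4313 0.0338 0.0469]
wback tip [0.429  0.0417 0.0485]
wupper [0.429  0.0364 0.054 ]
wtop [0.4256 0.0273 0.0545]
blade expected [0.4246335 0.0485655]
```

```bash
cat >> h.py <<'E'
ex=np.array([.9605,-.2785,0]);ey=np.array([.2785,.9605,0]);ez=np.array([0,0,1.]);ce=np.array([.577,-.0508,0])
def cloud(c,mask):
    v,u=np.nonzero(mask&(c['range_z']>0));d=c['range_z'][v,u]
    T=np.linalg.inv(c['camera_from_world']);r=np.linalg.inv(c['K'])@np.array([u,v,np.ones(len(u))])*d
    W=(T[:3,:3]@r).T+T[:3,3];F=W-ce
    return u,v,W,np.array([F@ex,F@ey,F@ez]).T*1000
def gold(c):
    h=cv2.cvtColor(c['img'],cv2.COLOR_RGB2HSV);return (h[...,0]>18)&(h[...,0]<30)&(h[...,1]>150)
def wedge(c,which):
    u,v,W,F=cloud(c,gold(c));t=np.array([-174,53]) if which=='r' else np.array([45,-175])
    k=np.hypot(*(F[:,:2]-t).T)<40;return u[k],v[k],F[k]
E
python3 - <<'E'
from h import *
c=np.load('w2.npz');u,v,F=wedge(c,'r');print(len(u))
o=np.argsort(-F[:,1])
for i in o[:25]:print(u[i],v[i],F[i].round(1))
print(F.min(0),F.max(0))
c=np.load('w1.npz');g=c['img'].max(2)<50
for n,(x,y) in dict(r=(264,148),s=(417,136)).items():
    k,l,st,cc=cv2.connectedComponentsWithStats(g.astype(np.uint8));m=l==l[y,x]
    W=cloud(c,m)[2];print(n,m.sum(),W.mean(0),W.min(0),W.max(0))
E
```

```text
199
153 266 [-167.1   48.4   48. ]
154 265 [-165.7   48.3   48. ]
155 264 [-163.9   48.3   48.7]
153 267 [-166.7   48.    49.6]
152 268 [-169.    48.    48.2]
155 265 [-163.7   47.9   50.2]
154 266 [-166.    47.8   48.8]
156 264 [-163.4   47.6   48.7]
152 269 [-168.8   47.6   49.6]
153 268 [-168.2   47.4   48.6]
154 267 [-166.2   47.4   49.6]
155 266 [-165.    47.3   49.5]
156 265 [-164.1   47.1   48.8]
153 269 [-167.8   47.    50.3]
154 268 [-166.4   46.9   50.5]
155 267 [-164.6   46.9   51.1]
156 266 [-164.1   46.7   50. ]
153 270 [-168.7   46.4   50.1]
154 269 [-167.3   46.3   50.3]
156 267 [-164.3   46.2   50.8]
155 268 [-166.8   46.1   49.1]
153 271 [-168.5   46.    51.6]
157 266 [-163.7   46.    49.8]
154 270 [-167.9   45.8   50.6]
155 269 [-166.2   45.8   51.1]
[-170.79316128   29.01168223   44.17691087] [-163.16164224   48.40721543   56.78115041]
r 161610 [0.50740018 0.01648756 0.01882603] [ 0.03185703 -0.49611363 -0.00368526] [0.79453902 0.34714552 0.33919774]
s 992 [ 0.61618665 -0.11711697  0.0761899 ] [ 0.59746666 -0.13609434  0.07395393] [ 0.63482569 -0.09826822  0.07832507]
```

```bash
python3 -m creep '[0,0.004,0.008,0,0.124, 0,0.004,0.008,0,0.124, 0,0.004,0.009,0,0.124, 0,0.004,0.009,0,0.124, 0,0,0,-0.02,0.124, 0,0,0,-0.015,0.124, 0,0,0,-0.005,0.124, 0,0,0,0,0, 0,0,0,0,0]'; python3 - <<'E'
from h import *
c=wrist('w3');u,v,F=wedge(c,'r');print(len(u))
if len(u):
    o=np.argsort(-F[:,1])
    for i in o[:10]:print(u[i],v[i],F[i].round(1))
print(env.observe()['joint_positions'])
E
```

```text
t: 3.0
tool_pos: [0.5393, 0.0211, 0.1028]
eef_rot: [[0.281, 0.96, 0.002], [0.96, -0.281, -0.0], [0.001, 0.002, -1.0]]
contact_force: [0.3, 0.0, -0.2]
grip_width: 0.001
257
91 238 [-167.4   45.1   53.1]
93 238 [-166.2   45.    52.9]
97 238 [-164.    44.7   52.1]
94 238 [-166.    44.6   52. ]
96 238 [-164.7   44.6   52. ]
90 238 [-168.8   44.6   51.9]
89 239 [-168.8   44.5   53.3]
92 238 [-167.8   44.3   51.3]
97 239 [-163.6   44.3   52.9]
95 238 [-165.8   44.3   51.2]
[ 9.78270904e-01  2.78535386e+01  1.08902260e+02 -2.08243269e-03
  4.30850399e+01  1.73162420e+01]
```

View pics/w3.png

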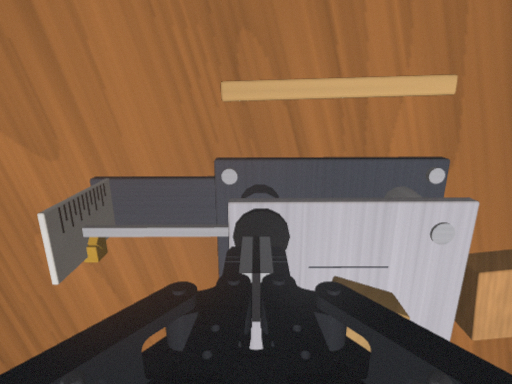

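```bash
python3 -m creep '[0,-0.002,-0.002,-0.01,0, 0,0,0,-0.01,0, 0,0,0,0,0, 0,0,0,0,0, 0,0,0,0,0, 0,0,0,0,0]';  python3 -m creep '[0,0,0,-0.003,0, 0,0,0,-0.003,0, 0,0,0,-0.002,0, 0,0,0,-0.001,0, 0,0,0,0,0, 0,0,0,0,0,0,0,0,0,0]'
```

```text
t: 3.55
tool_pos: [0.5363, 0.0193, 0.0814]
eef_rot: [[0.278, 0.961, 0.0], [0.961, -0.278, 0.0], [0.0, 0.0, -1.0]]
contact_force: [-0.2, 0.5, 0.9]
grip_width: 0.001
t: 4.13
tool_pos: [0.5363, 0.0193, 0.0725]
eef_rot: [[0.277, 0.961, 0.0], [0.961, -0.277, 0.0], [0.0, 0.0, -1.0]]
contact_force: [-0.6, -0.5, 3.6]
grip_width: 0.004
```

```bash
cat >> h.py <<'E'
def ptr(c,which):
    u,v,W,F=cloud(c,np.ones(c['range_z'].shape,bool))
    a,b=(F[:,0],F[:,1]) if which=='r' else (F[:,1],F[:,0])
    out=[]
    for lo in range(-166,-100,6):
        k=(a>lo)&(a<lo+6)&(abs(b-56)<10)&(F[:,2]>35)&(F[:,2]<75)
        if k.sum()>5: out.append((lo+3,round(float(np.median(F[k,2])),1),round(float(np.median(b[k])),1),int(k.sum())))
    return out
E
python3 - <<'E'
from h import *
print(ptr(np.load('w3.npz'),'r'));print(ptr(np.load('w2.npz'),'r'));print(ptr(wrist('w4'),'r'))
E
```

```text
[(-163, 67.7, 56.8, 77), (-157, 67.5, 57.1, 115), (-151, 67.6, 56.8, 117), (-145, 67.7, 56.7, 113), (-139, 67.6, 56.8, 117), (-133, 67.7, 56.7, 119), (-127, 67.6, 56.9, 117), (-121, 67.7, 56.7, 111), (-115, 67.7, 57.0, 126), (-109, 67.5, 57.1, 127), (-103, 67.5, 57.4, 115)]
[(-163, 67.1, 54.6, 52), (-157, 67.9, 56.2, 54), (-151, 67.8, 55.9, 59), (-145, 67.8, 56.3, 56), (-139, 67.8, 56.2, 59), (-133, 67.8, 56.2, 59), (-127, 67.7, 56.5, 59), (-121, 67.9, 56.3, 59), (-115, 68.0, 56.1, 64), (-109, 67.9, 56.2, 62), (-103, 67.8, 56.2, 66)]
[(-163, 63.5, 56.9, 102), (-157, 63.7, 57.1, 155), (-151, 63.8, 56.9, 159), (-145, 63.7, 57.3, 154), (-139, 63.9, 57.3, 155), (-133, 64.1, 57.1, 164), (-127, 64.2, 57.0, 167), (-121, 64.2, 57.0, 165), (-115, 64.4, 56.8, 159), (-109, 64.5, 57.0, 156), (-103, 64.7, 57.0, 155)]
```

```bash
python3 -m creep '[0,0,0,-0.0015,0, 0,0,0,-0.002,0, 0,0,0,-0.0015,0, 0,0,0,0,0, 0,0,0,0,0,0,0,0,0,0]'; python3 - <<'E'
from h import *
c=wrist('w5');print(ptr(c,'r')[:4]);u,v,F=wedge(c,'r')
o=np.argsort(-F[:,1])
for i in o[:12]:print(u[i],v[i],F[i].round(1))
E
```

```text
t: 4.68
tool_pos: [0.5361, 0.0193, 0.0673]
eef_rot: [[0.277, 0.961, -0.0], [0.961, -0.277, 0.0], [0.0, -0.0, -1.0]]
contact_force: [-0.4, 0.4, 4.7]
grip_width: 0.001
[(-163, 53.4, 54.9, 128), (-157, 54.4, 57.1, 145), (-151, 54.9, 57.0, 148), (-145, 55.1, 57.4, 153)]
71 250 [-164.9   48.7   48.6]
72 250 [-164.5   48.6   48.4]
70 250 [-165.7   48.6   48.3]
73 250 [-164.    48.5   48.3]
66 250 [-168.    48.5   48.3]
71 251 [-164.5   48.5   49.4]
64 250 [-169.3   48.4   48.1]
67 250 [-167.6   48.4   48.1]
68 250 [-167.    48.4   48.1]
67 251 [-166.9   48.4   49.3]
64 251 [-168.6   48.4   49.2]
65 250 [-169.    48.2   47.7]
```

```bash
python3 -m creep '[0,0,0,-0.0008,0, 0,0,0,-0.0007,0, 0,0,0,0,0, 0,0,0,0,0, 0,0,0,0,0]'; python3 - <<'E'
from h import *
c=wrist('w6');print(ptr(c,'r')[:6]);u,v,F=wedge(c,'r')
o=np.argsort(-F[:,1])
print(np.median(F[o[:8]],0))
save('w6c',cv2.resize(c['img'][190:310,20:180],(800,600),interpolation=cv2.INTER_CUBIC))
E
```

```text
t: 5.15
tool_pos: [0.5361, 0.0193, 0.0658]
eef_rot: [[0.277, 0.961, -0.0], [0.961, -0.277, 0.0], [0.0, -0.0, -1.0]]
contact_force: [-1.8, 1.6, 5.9]
grip_width: -0.003
[(-163, 50.8, 54.7, 131), (-157, 51.8, 56.7, 143), (-151, 52.2, 57.3, 150), (-145, 52.7, 56.9, 139), (-139, 53.2, 57.1, 148), (-133, 53.4, 57.3, 149)]
[-167.06387206   48.72773892   48.73852168]
```

View pics/w6c.png

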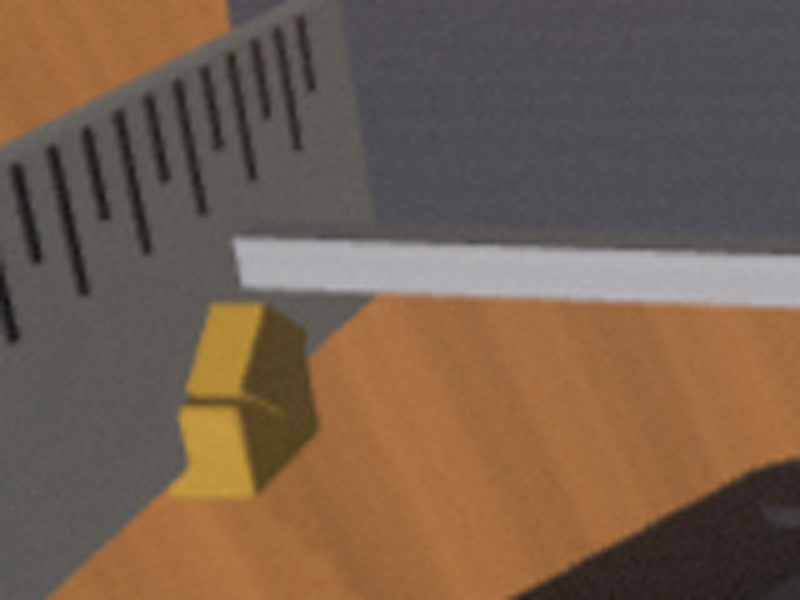

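```bash
python3 -m creep '[0,0,0,-0.0003,0, 0,0,0,0,0, 0,0,0,0,0, 0,0,0,0,0,0,0,0,0,0,0,0,0,0,0,0,0,0,0,0,0,0,0,0,0,0,0,0,0,0,0,0,0,0,0,0,0,0,0,0,0,0,0,0,0,0,0,0,0,0,0,0,0,0,0,0,0,0,0,0,0,0,0,0,0,0,0,0,0,0]'; python3 - <<'E'
from h import *
print(ptr(wrist('w7'),'r')[:6])
E
```

```text
t: 6.62
tool_pos: [0.5361, 0.0193, 0.0656]
eef_rot: [[0.277, 0.961, -0.0], [0.961, -0.277, 0.0], [0.0, -0.0, -1.0]]
contact_force: [-0.5, 0.4, 6.4]
grip_width: -0.002
[(-163, 50.4, 54.8, 126), (-157, 51.3, 57.1, 139), (-151, 51.8, 57.1, 145), (-145, 52.4, 57.1, 144), (-139, 52.7, 57.2, 151), (-133, 53.1, 56.9, 145)]
```

```bash
python3 -m creep '[0,0,0,0.002,0, 0,0,0,0.003,0, 0,0,0,0.004,0, 0,0,0,0.005,0, 0,0,0,0.01,0, 0,0,0,0,0, 0,0,0,0,0]'; python3 - <<'E'
from h import *
print(ptr(wrist('w8'),'r')[:6])
E
python3 -m creep '[0,0,0,0.02,0, 0,0,0,0.03,0, 0,0.006,-0.01,0,0.121, 0,0.006,-0.01,0,0.121, 0,0.006,-0.01,0,0.121, 0,0.006,-0.01,0,0.121, 0,0.006,-0.011,0,0.121, 0,0.006,-0.011,0,0.121, 0,0.006,-0.011,0,0.121, 0,0.006,-0.011,0,0.121, 0,0.006,-0.011,0,0.121, 0,0.006,-0.011,0,0.121, 0,0.006,-0.011,0,0.121, 0,0.006,-0.011,0,0.121, 0,0.007,-0.011,0,0.119, 0,0,0,-0.02,0, 0,0,0,-0.014,0,0,0,0,0,0,0,0,0,0,0]'
python3 - <<'E'
from h import *
c=wrist('w9');print(ptr(c,'s')[:4],ptr(c,'r')[:3]);u,v,F=wedge(c,'s');print(len(u))
if len(u):
    o=np.argsort(-F[:,0])
    for i in o[:12]:print(u[i],v[i],F[i].round(1))
E
```

```text
t: 7.25
tool_pos: [0.5365, 0.0192, 0.0902]
eef_rot: [[0.277, 0.961, 0.001], [0.961, -0.277, -0.0], [0.0, 0.001, -1.0]]
contact_force: [-0.2, 0.6, -0.4]
grip_width: -0.001
[(-163, 67.5, 56.9, 86), (-157, 67.6, 57.0, 140), (-151, 67.5, 57.0, 133), (-145, 67.6, 57.2, 130), (-139, 67.6, 57.3, 136), (-133, 67.6, 57.1, 134)]
t: 8.88
tool_pos: [0.6137, -0.1192, 0.104]
eef_rot: [[-0.961, 0.278, -0.004], [0.278, 0.961, 0.001], [0.004, -0.0, -1.0]]
contact_force: [-0.2, 0.9, -0.5]
grip_width: -0.001
[(-163, 67.8, 57.6, 32), (-157, 67.7, 55.8, 94), (-151, 67.3, 53.3, 192), (-145, 67.7, 55.1, 116)] []
13
72 196 [  44.1 -183.7   37.1]
65 197 [  44.  -186.9   40. ]
69 194 [  43.9 -188.2   32.8]
69 197 [  43.9 -184.    40.3]
77 194 [  43.8 -182.3   33.2]
69 196 [  43.8 -185.2   38.1]
73 197 [  43.7 -180.9   40.8]
73 196 [  43.6 -182.    38.7]
71 196 [  43.6 -183.4   38.8]
73 194 [  43.6 -184.7   33.9]
63 197 [  43.6 -187.5   41.2]
66 196 [  43.4 -186.3   39.7]
```

View pics/w9.png

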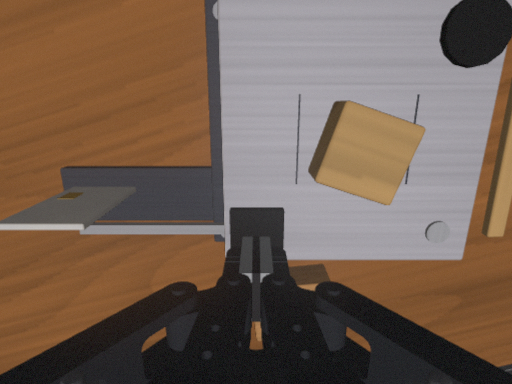

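```bash
python3 -m creep '[0,0,0,0.036,0, 0,0,0,0,-0.121, 0,0,0,0,-0.121, 0,0,0,0,-0.121, 0,0,0,0,-0.121, 0,0,0,0,-0.121, 0,0,0,0,-0.121, 0,0,0,0,-0.121, 0,0,0,0,-0.121, 0,0,0,0,-0.121, 0,0,0,0,-0.121, 0,0,0,0,-0.121, 0,0,0,0,-0.121, 0,0,0,0,-0.121]'
python3 -m creep '[0,0,0,0,-0.121, 0,0,0,0,-0.121, 0,0,0,0,-0.121, 0,0,0,0,-0.121, 0,0,0,0,-0.121, 0,0,0,0,-0.121, 0,0,0,0,-0.121, 0,0,0,0,-0.121, 0,0,0,0,-0.121, 0,0,0,0,-0.121, 0,0,0,0,-0.121, 0,0,0,0,-0.121, 0,0,0,0,-0.119, 0,0,0,-0.02,0, 0,0,0,-0.014,0, 0,0,0,0,0,0,0,0,0,0]'
python3 - <<'E'
from h import *
c=wrist('w10');print(ptr(c,'s')[:4]);u,v,F=wedge(c,'s');print(len(u))
if len(u):
    o=np.argsort(-F[:,0])
    for i in o[:200:8]:print(u[i],v[i],F[i].round(1))
i=c['img'].copy();b=cv2.resize(i[150:330,300:510],(700,600),interpolation=cv2.INTER_CUBIC);save('w10c',b)
E
```

```text
t: 10.1
tool_pos: [0.6155, -0.1194, 0.1426]
eef_rot: [[0.285, 0.959, 0.001], [0.959, -0.285, -0.0], [0.0, 0.001, -1.0]]
contact_force: [-0.0, 0.1, 0.6]
grip_width: 0.004
t: 11.52
tool_pos: [0.6144, -0.1194, 0.1069]
eef_rot: [[0.96, -0.279, -0.002], [-0.279, -0.96, 0.0], [-0.002, 0.0, -1.0]]
contact_force: [-0.6, 0.1, 0.2]
grip_width: -0.001
[(-163, 67.2, 48.9, 182), (-157, 67.3, 53.9, 216), (-151, 67.1, 48.9, 284), (-145, 67.4, 57.6, 114)]
302
421 206 [  55. -174.   36.]
428 206 [  54.8 -179.4   35.5]
423 207 [  54.7 -174.7   37.5]
419 206 [  54.6 -173.    35.1]
430 208 [  54.5 -178.9   39.1]
431 208 [  54.4 -179.8   38.7]
445 209 [  54.3 -188.7   40.6]
440 208 [  54.3 -186.5   38.4]
445 210 [  54.2 -187.7   42.5]
434 207 [  54.1 -183.7   35.7]
444 210 [  54.  -187.4   41.9]
443 209 [  54.  -188.    39.6]
421 208 [  53.9 -173.4   37.4]
439 209 [  53.8 -185.4   39.3]
433 208 [  53.8 -182.3   36.9]
440 210 [  53.6 -185.3   40.8]
416 208 [  53.5 -170.5   36.2]
423 209 [  53.3 -174.7   37.9]
421 209 [  53.1 -173.6   37.3]
449 211 [  52.8 -191.8   40.7]
427 211 [  52.7 -176.4   40.3]
442 212 [  52.6 -186.1   42.1]
428 212 [  52.4 -176.5   41.7]
432 212 [  52.2 -179.7   41. ]
440 213 [  52.  -184.4   42.7]
```

View pics/w10c.png

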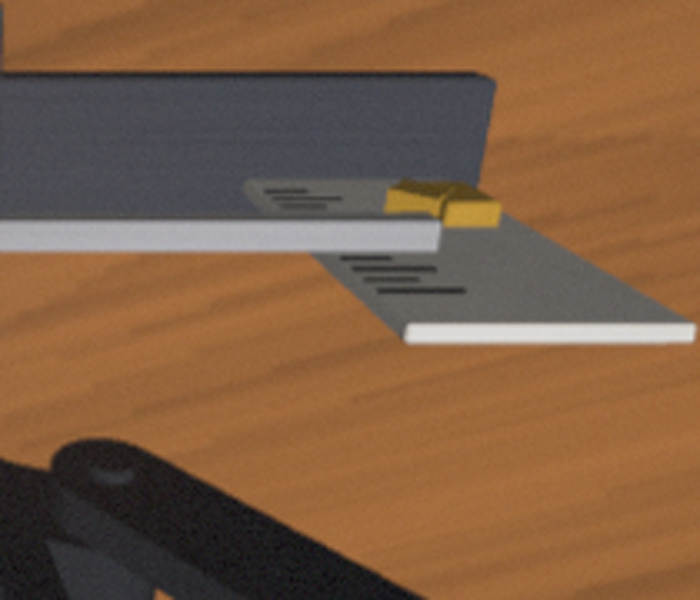

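```bash
python3 - <<'E'
from h import *
c=np.load('w10.npz')
u,v,F=wedge(c,'s');o=np.argsort(-F[:,1])
for i in o[:24]:print(u[i],v[i],F[i].round(1))
print(c['img'][200:216,412:426].max(2))
E
```

```text
416 208 [  53.5 -170.5   36.2]
417 208 [  53.7 -170.9   36.8]
416 212 [  50.4 -171.    36.1]
416 209 [  52.4 -171.1   35.2]
417 210 [  52.1 -171.2   36.6]
417 212 [  50.6 -171.4   36.7]
416 210 [  51.5 -171.5   34.8]
418 208 [  53.8 -171.5   36.9]
418 212 [  50.9 -171.6   37.6]
417 211 [  51.1 -171.6   36. ]
417 207 [  53.8 -171.8   34.8]
418 207 [  54.2 -171.8   36.1]
417 209 [  52.3 -171.9   35.1]
416 211 [  50.4 -172.    34.1]
418 209 [  52.7 -172.1   36.1]
418 206 [  54.7 -172.1   35.4]
418 210 [  52.  -172.2   36.2]
419 209 [  53.  -172.3   37.1]
419 208 [  53.7 -172.3   36.8]
419 211 [  51.5 -172.6   37. ]
419 207 [  54.2 -172.6   36. ]
419 210 [  52.  -172.9   36.2]
419 206 [  54.6 -173.    35.1]
420 207 [  54.3 -173.1   36.4]
[[ 82  81  84  79  83  83  83  81  81  81  83  80  82  82]
 [ 83  83  83  82  81  85  84  83  85  83  85  82  85  85]
 [ 83  82  84  81  84  80  84  82  83  83  84  80  82  81]
 [ 84  86  84  87  86  87  85  87  77  77  74  79  85  87]
 [ 95  94  98  96  95  93  96  91  84  85  85  85  84  89]
 [ 99 101  99 100  99  96  93  90  85  87  87  84  88  85]
 [ 98  99 101  97 116 108 102  92  87  87  88  87  85  88]
 [100  99  99 100 147 156 154 151 140 121 106  91  88  87]
 [102 100  99 109 158 170 171 172 165 161 157 152 140 134]
 [101 101  97 110 158 170 169 173 172 173 172 173 165 166]
 [ 97 100 102 115 158 171 171 171 171 169 171 170 173 169]
 [ 99 100 100 131 164 170 172 169 172 171 173 171 171 171]
 [101 101 100 141 166 171 171 171 169 171 172 170 172 172]
 [ 92  97  95 125 141 144 142 142 134 132 131 131 130 128]
 [ 83  86  85  94  99  99  98  97  92  88  87  89  86  87]
 [ 79  82  79  83  78  80  80  80  82  79  85  81  81  79]]
```

```bash
python3 -m creep '[0,0,0,-0.012,0, 0,0,0,-0.01,0, 0,0,0,-0.005,0, 0,0,0,-0.003,0, 0,0,0,-0.003,0, 0,0,0,-0.001,0, 0,0,0,0,0,0,0,0,0,0]'; python3 -m creep '[0,0,0,-0.003,0, 0,0,0,-0.003,0, 0,0,0,-0.002,0, 0,0,0,-0.001,0, 0,0,0,0,0,0,0,0,0,0,0,0,0,0,0]'
cat > m.py <<'E'
from h import *
import sys
n=sys.argv[1]
c=wrist(n);u,v,W,F=cloud(c,np.ones((384,512),bool))
g=gold(c).ravel()[(c['range_z']>0).ravel()]
for lo in range(-166,-100,8):
    k=(F[:,1]>lo)&(F[:,1]<lo+6)&(abs(F[:,0]-57)<5)&(F[:,2]>25)&(F[:,2]<75)&~g&(c['img'][v,u].max(1)>120)
    if k.sum()>5: print(lo+3,np.median(F[k],0).round(1),k.sum())
u,v,F=wedge(c,'s');o=np.argsort(-F[:,1]);print('wedge',len(u),F[o[:10]].round(1).tolist())
E
python3 m.py w11
```

```text
t: 12.23
tool_pos: [0.6152, -0.1199, 0.0739]
eef_rot: [[0.96, -0.279, 0.0], [-0.279, -0.96, -0.0], [0.0, 0.0, -1.0]]
contact_force: [-1.3, -0.7, 3.5]
grip_width: 0.0
t: 12.82
tool_pos: [0.6154, -0.1202, 0.0652]
eef_rot: [[0.96, -0.279, 0.001], [-0.279, -0.96, -0.001], [0.001, 0.0, -1.0]]
contact_force: [-3.1, -1.9, 6.7]
grip_width: -0.002
-163 [  56.4 -161.7   49.7] 58
-155 [  56.5 -155.2   50.3] 101
-147 [  56.6 -147.    51.1] 101
-139 [  56.2 -139.1   51.6] 107
-131 [  56.5 -131.1   52.4] 107
-123 [  56.6 -122.9   53. ] 103
-115 [  56.4 -114.9   53.7] 106
-107 [  56.4 -106.9   54.3] 107
-99 [ 56.4 -99.1  55. ] 111
wedge 514 [[54.7, -171.6, 36.0], [50.5, -172.2, 38.3], [54.4, -172.6, 35.4], [50.1, -172.7, 38.6], [53.4, -172.8, 37.4], [54.7, -172.9, 38.9], [54.6, -173.0, 35.8], [51.1, -173.0, 36.8], [51.9, -173.0, 38.4], [50.4, -173.1, 37.9]]
```

```bash
python3 -m creep '[0,0,0,-0.001,0, 0,0,0,-0.001,0, 0,0,0,-0.001,0, 0,0,0,0,0,0,0,0,0,0,0,0,0,0,0]'; python3 m.py w12; python3 - <<'E'
from h import *
c=np.load('w12.npz');save('w12c',cv2.resize(c['img'][180:270,380:500],(800,600),interpolation=cv2.INTER_CUBIC))
E
```

```text
t: 13.37
tool_pos: [0.6155, -0.1202, 0.0624]
eef_rot: [[0.96, -0.279, 0.001], [-0.279, -0.96, -0.001], [0.001, 0.0, -1.0]]
contact_force: [-2.0, -2.2, 7.1]
grip_width: 0.003
-163 [  56.2 -161.6   44.1] 48
-155 [  56.5 -155.    45.1] 101
-147 [  56.4 -147.    45.8] 102
-139 [  56.5 -139.3   46.9] 97
-131 [  56.7 -130.8   47.6] 100
-123 [  56.6 -122.9   48.5] 102
-115 [  56.4 -115.1   49.5] 104
-107 [  56.6 -107.    50.3] 105
-99 [ 56.5 -99.   51.2] 109
wedge 590 [[51.6, -170.4, 36.1], [52.9, -170.7, 36.1], [50.6, -170.8, 36.7], [52.1, -171.0, 35.8], [50.5, -171.1, 35.3], [53.7, -171.2, 35.1], [54.0, -171.3, 35.9], [49.8, -171.3, 35.1], [53.4, -171.3, 36.0], [49.1, -171.5, 35.0]]
```

View pics/w12c.png

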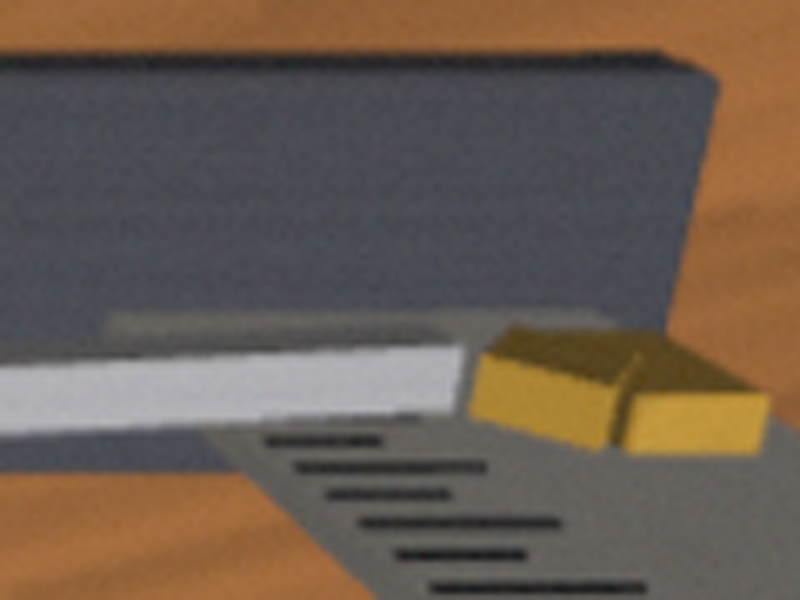

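```bash
python3 - <<'E'
from h import *
for n in('w11','w12'):
    c=np.load(n+'.npz');u,v,F=wedge(c,'s')
    br=c['img'][v,u].max(1)>140
    for hi in(-178,-180):
        k=br&(F[:,1]>hi);A=np.c_[F[k,:2]-[52,-171],np.ones(k.sum())];p=np.linalg.lstsq(A,F[k,2],rcond=None)[0]
        print(n,k.sum(),p.round(2),np.std(F[k,2]-A@p).round(2))
    k=~br&(F[:,1]>-182);f=F[k]; print([ (y,f[(f[:,1]<y+.5)&(f[:,1]>=y-.5),2].min().round(1)) for y in range(-180,-170,2) if ((f[:,1]<y+.5)&(f[:,1]>=y-.5)).any()])
E
```

```text
w11 126 [ 0.07 -0.89 35.28] 1.03
w11 139 [ 0.08 -0.75 35.81] 1.08
[(-180, np.float64(32.2)), (-178, np.float64(30.8)), (-176, np.float64(30.9)), (-174, np.float64(32.9)), (-172, np.float64(36.0))]
w12 172 [ 0.1  -0.92 35.03] 1.07
w12 187 [ 0.12 -0.85 35.25] 1.1
[(-180, np.float64(32.2)), (-178, np.float64(31.2)), (-176, np.float64(31.2)), (-174, np.float64(32.5)), (-172, np.float64(35.1))]
```

```bash
python3 -m creep '[0,0,0,-0.001,0, 0,0,0,-0.001,0, 0,0,0,-0.0008,0, 0,0,0,0,0,0,0,0,0,0,0,0,0,0,0]'; python3 m.py w13
```

```text
t: 13.92
tool_pos: [0.6156, -0.1201, 0.0597]
eef_rot: [[0.96, -0.279, 0.001], [-0.279, -0.96, -0.001], [0.001, 0.0, -1.0]]
contact_force: [-2.3, -1.8, 8.0]
grip_width: -0.003
-163 [  56.4 -161.1   39.2] 43
-155 [  56.4 -155.    40.1] 94
-147 [  56.3 -146.9   41.2] 95
-139 [  56.7 -139.    42.2] 97
-131 [  56.7 -131.1   43.2] 105
-123 [  56.4 -122.8   44.4] 99
-115 [  56.3 -114.9   45.5] 105
-107 [  56.2 -107.    46.5] 99
-99 [ 56.5 -98.9  47.4] 109
wedge 599 [[54.3, -171.0, 36.4], [52.5, -171.3, 35.4], [53.6, -171.3, 35.0], [50.4, -171.4, 34.9], [50.8, -171.5, 35.6], [49.8, -171.5, 34.9], [50.6, -171.5, 36.6], [52.8, -171.5, 35.9], [49.2, -171.5, 35.0], [52.9, -171.7, 34.7]]
```

```bash
python3 -m creep '[0,0,0,-0.0004,0, 0,0,0,0,0, 0,0,0,0,0, 0,0,0,0,0,0,0,0,0,0]'; python3 m.py w14;  python3 -m creep '[0,0,0,0,0,0,0,0,0,0,0,0,0,0,0,0,0,0,0,0,0,0,0,0,0,0,0,0,0,0,0,0,0,0,0,0,0,0,0,0,0,0,0,0,0,0,0,0,0,0,0,0,0,0,0,0,0,0,0,0,0,0,0,0,0,0,0,0,0,0]';python3 - <<'E'
from h import *
c=wrist('w15');save('w15c',cv2.resize(c['img'][180:270,380:500],(800,600),interpolation=cv2.INTER_CUBIC))
E
```

```text
t: 14.38
tool_pos: [0.6156, -0.1201, 0.0594]
eef_rot: [[0.96, -0.279, 0.001], [-0.279, -0.96, -0.001], [0.001, 0.0, -1.0]]
contact_force: [-4.0, -1.5, 8.1]
grip_width: 0.002
-163 [  56.3 -161.2   38.4] 36
-155 [  56.5 -155.1   39.3] 87
-147 [  56.4 -147.2   40.4] 95
-139 [  56.5 -139.    41.5] 96
-131 [  56.5 -130.9   42.7] 99
-123 [  56.4 -122.9   43.8] 97
-115 [  56.3 -114.8   44.7] 96
-107 [  56.6 -107.2   46.1] 101
-99 [ 56.6 -99.   47. ] 104
wedge 597 [[51.5, -170.9, 36.9], [52.2, -171.0, 35.6], [50.5, -171.1, 35.9], [52.7, -171.1, 35.3], [51.7, -171.2, 37.3], [49.4, -171.3, 35.0], [52.4, -171.3, 36.0], [49.2, -171.4, 35.9], [49.9, -171.4, 34.6], [50.6, -171.7, 34.9]]
t: 15.6
tool_pos: [0.6156, -0.1202, 0.0594]
eef_rot: [[0.96, -0.279, 0.001], [-0.279, -0.96, -0.001], [0.001, 0.0, -1.0]]
contact_force: [-2.2, -2.1, 8.5]
grip_width: -0.003
```

View pics/w15c.png

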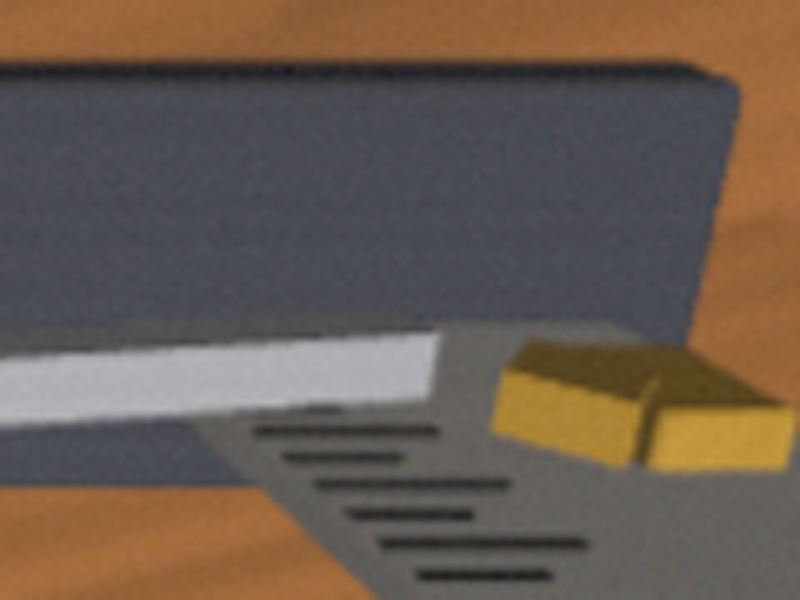

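```bash
python3 -m creep '[0,0,0,0.003,0, 0,0,0,0.004,0, 0,0,0,0.005,0, 0,0,0,0.007,0, 0,0,0,0.012,0, 0,0,0,0.02,0, 0,0,0,0.03,0, 0,0,0,0.03,0, 0,0,0,0.03,0, 0,0,0,0,0,0,0,0,0,0,0,0,0,0,0,0,0,0,0,0]'; python3 m.py w16; python3 - <<'E'
from h import *
s=env.observe();print(s['t'],s['contact_force'])
a=np.load('top.npz');b=env.camera('top');d=cv2.absdiff(a['img'],b['img']).max(2);print('range change near plate',np.abs(a['range_z']-b['range_z'])[150:250,200:360].max())
save('top2',np.hstack([a['img'][120:280,190:390],b['img'][120:280,190:390]]).repeat(2,0).repeat(2,1))
E
```

```text
t: 16.73
tool_pos: [0.6143, -0.1195, 0.1982]
eef_rot: [[0.96, -0.279, -0.002], [-0.279, -0.96, 0.001], [-0.002, 0.0, -1.0]]
contact_force: [0.1, 0.6, 0.1]
grip_width: -0.001
-163 [  56.6 -162.    67.7] 23
-155 [  57.1 -154.6   67.9] 39
-147 [  56.9 -146.7   67.6] 42
-139 [  56.7 -139.1   67.5] 40
-131 [  57.  -131.1   67.8] 35
-123 [  56.9 -122.8   67.6] 36
-115 [  56.6 -114.8   67.9] 37
-107 [  56.8 -107.1   68. ] 42
-99 [ 56.9 -99.   68. ] 42
wedge 118 [[53.9, -171.6, 34.8], [54.0, -172.4, 35.2], [54.5, -172.7, 37.1], [54.4, -173.8, 36.9], [53.4, -173.9, 36.9], [54.8, -174.1, 38.7], [53.6, -174.5, 37.8], [53.0, -174.9, 39.7], [54.8, -175.0, 38.8], [53.8, -175.2, 38.7]]
16.7833 [-0.47475651  0.11055622 -0.68968087]
range change near plate 1.4712356
```

View pics/w16.png

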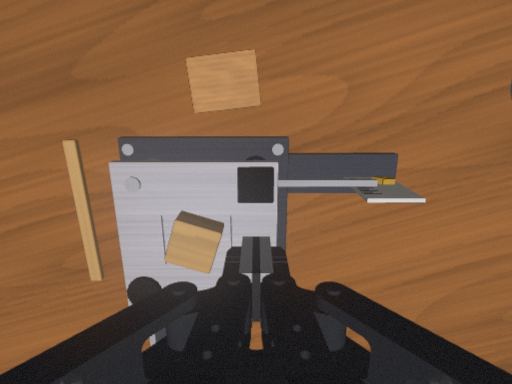

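```bash
python3 -c "
from h import *
print(env.close_job())"
```

```text
the job is handed in; nothing more can be done
None
```

I pressed both pads in the order asked, held each at its mark for over a second and let it spring back. I handed the job in at 16.8 s of the 51 s allowed.

| Pad | Pointer tip when held | Brass mark | Hold time | Pointer top after release |
|---|---|---|---|---|
| Round | about 48.1 mm | about 48.0 mm | about 1.4 s | 67.5 mm (67.6 mm before pressing) |
| Square | about 35.6 mm | about 35.4 mm | about 1.2 s | 67.5–68.0 mm (67.2–67.8 mm before pressing) |

- **Height accuracy:** all heights come from the wrist camera's depth readings. The mark readings vary by about 0.5 mm for the round pad and 1 mm for the square one, which was the noisier.
- **Forces:** the fingertip pressed with no more than about 9 N in the readings I took, and they were near zero after release.
- **Surroundings:** in the last wrist picture the blank was still between its guide lines, and the pencil, the box and the square pad's mark looked undisturbed. I did not check the jar, mug, brush, glue or tin after the presses; the arm only worked well away from them.
- **Failed check:** the before-and-after comparison from the top camera told me nothing, because that area showed a 1.47 m range jump. It was probably the arm in the way or missing readings, so I relied on the wrist views instead.

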